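# Shut down the practice control circuit

## Robot

A 6-joint arm with a two-finger parallel gripper is mounted at the origin on the work surface. World frame = base frame: x ahead of the robot, y to its left, z up, the work surface at z = 0. Lengths are in mm, angles in rad, forces in N, time in s.
With the tool pointing down it reaches from about 300 to 775 mm from the base axis. Payload 14.6 kg.
Tool frame: the origin (TCP) lies midway between the tips of the shut fingers; the grasp point (between the pads) lies 19 mm behind it; y points along the fingers, z is the direction in which the jaws open and shut, and the axes are right-handed (so a half turn about y gives the same grasp; the last joint's range is limited). The gripper opens to 94 mm and grips with 3 to 60 N. Pads are 16 mm wide; open, the fingers measure 119 mm over their backs; the gripper's body (75 mm by 177 mm) begins 78 mm behind the grasp point.
Start: joints at [1.181, 0.3, 1.521, -0, 1.321, -0.067], TCP at [174.47, 521.584, 205.446] pointing down, gripper open.
Joint ranges: [-3.03, 3.03], [-0.79, 2.21], [0.23, 2.52], [-1.04, 4.18], [0, 3.07], [-2.55, 2.55]. Speed limits (rad/s): [2.22, 2.22, 2.57, 3.14, 3.14, 3.14].

## Interface

Orientations are given as [roll, pitch, yaw] about the fixed x, y, z axes, in that order (R = Rz(yaw) Ry(pitch) Rx(roll)).
In Python, from cell import manip gives the robot as it stands.
- The arm moves only by the tool play_rows, never from a script. Its argument "series" is a list of rows, each a list of 3 entries, a list of its own where there are three numbers: the shift along the tool's x, y, z in m, then the turn about the tool's y in rad, then the closure, from 0 (fully open) to 1 (shut). In form: [[[dx, dy, dz], twist, grip], ...]. A call has 1 to 20 rows; each row is the pose to reach, as a shift and turn from the pose measured when the call began, along the tool's axes at that moment; what a row does not reach only later rows make up. A row lasts 1/10 s, in which the tool goes at most 50 mm and 8.59 degrees, less where a joint would pass 70% of its speed; a pose out of reach is approached as far as the arm can. A call with a gripper value outside its range is refused whole. The fingers move at their own pace and stop on an object; "squeeze" is the grip in N (left out, the last holds). Time passes only in rows, so rows that repeat a pose let the fingers close. It gives the time, the measured TCP pose, the force and the opening at its end, in the units of the state.
- manip.read_state(): the state, without advancing time (a new reading comes with each control period).
- manip.camera(name): name is "scene" or "top"; returns the picture (400x640x3 uint8, red, green, blue); there is no depth.
- manip.camera_params(name): a dict with "K" (3x3 intrinsics, pixels), "rvec" (rotation vector, rad) and "tvec" (3), from world to camera coordinates, as OpenCV has them. Camera axes: x right, y down, z forward; pixel columns grow to the right and rows downward; lengths in mm; the calibration is good to about 2 mm. A picture is of the moment at which its call begins. camera_params takes no time and is no camera call.
- manip.sign_off(): hands the job in, once; it reports no verdict.
The state is a dict: "clock": time; "joints": joint angles; "qd": joint speeds; "effort": joint torques, N m; "eef_pos": TCP position; "eef_rot": TCP orientation; "wrist_force": force on the tool from outside, world axes, zero at the start; "moment": the same for the moment, N m; "finger_gap": finger opening in mm.
Only numpy, scipy, OpenCV 4.12 (cv2) and the standard library are available. Lean on these libraries where they do the work, as an engineer would, in place of code of your own. Each camera call takes 0.05 s, during which the arm holds its last target. There are 200 camera calls.

## Task

Shut down the practice circuit with a light fingertip: push in the small round button first, then the square one, and last the mushroom stop button, so that each stays well down. Do not press the oblong button, and do not pick up, shove or tip the button boxes or the other things on the bench.

Things in the scene. Friction and masses are not known exactly. Their poses are not given: they have to be found in the camera images.
- small_station: light grey pushbutton box, 72 x 72 mm, 46 mm high, 0.45 kg, standing loose on the bench; origin at the centre of its underside, z up, carrying the small round button, 20 mm diameter, black, standing 22 mm proud of its box; the button and its box are concentric
- small_top (a point): centre of the top face of the small button, 68 mm above the bench when the button is fully out; it goes down with the button and its springy cap
- small_button (a joint): travel of the small button in m, growing downwards: 0 to 0.0015 at the start, 0.010 at its stop. It slides down at 4 to 5 N and stays where it is left (no return spring); pushed in means 0.007 or more. A push of 6 to 9 N takes it fully in; over 20 N on box or button is too hard. Its black cap gives a further 8 mm on a spring, 1.5 N per mm, not counted in this value
- square_station: light grey pushbutton box, 72 x 72 mm, 46 mm high, 0.45 kg, standing loose on the bench; origin at the centre of its underside, z up, carrying the square button, 30 x 30 mm, black, standing 22 mm proud of its box; the button and its box are concentric
- square_top (a point): centre of the top face of the square button, 68 mm above the bench when the button is fully out; it goes down with the button and its springy cap
- square_button (a joint): travel of the square button in m, growing downwards: 0 to 0.0015 at the start, 0.010 at its stop. It slides down at 4 to 5 N and stays where it is left (no return spring); pushed in means 0.007 or more. A push of 6 to 9 N takes it fully in; over 20 N on box or button is too hard. Its black cap gives a further 8 mm on a spring, 1.5 N per mm, not counted in this value
- mushroom_station: light grey pushbutton box, 72 x 72 mm, 46 mm high, 0.45 kg, standing loose on the bench; origin at the centre of its underside, z up, carrying the mushroom stop button, black domed round head 44 mm across with a flat middle 28 mm across, standing 30 mm proud of its box; the button and its box are concentric
- mushroom_top (a point): centre of the top face of the mushroom button, 76 mm above the bench when the button is fully out; it goes down with the button and its springy cap
- mushroom_button (a joint): travel of the mushroom button in m, growing downwards: 0 to 0.0015 at the start, 0.010 at its stop. It slides down at 4 to 5 N and stays where it is left (no return spring); pushed in means 0.007 or more. A push of 6 to 9 N takes it fully in; over 20 N on box or button is too hard. Its black cap gives a further 8 mm on a spring, 1.5 N per mm, not counted in this value
- oblong_station: light grey pushbutton box, 72 x 72 mm, 46 mm high, 0.45 kg, standing loose on the bench; origin at the centre of its underside, z up, carrying the oblong button, 52 x 18 mm, black, standing 22 mm proud of its box; the button and its box are concentric. A bystander, not to be pressed
- oblong_top (a point): centre of the top face of the oblong button, 68 mm above the bench when the button is fully out; it goes down with the button and its springy cap
- oblong_button (a joint): travel of the oblong button, in m, 0 at the start; it must stay out
- contactor: loose contactor block, black and grey, 46 x 58 mm, 58 mm high; origin at the underside. A bystander
- selector: loose light grey box 50 x 50 mm with a black bar-shaped selector knob, 59 mm high in all; origin at the underside. A bystander
- terminals: loose strip of white terminal blocks, 34 x 70 mm, 39 mm high; origin at the underside. A bystander
- reel: loose metal reel, upright, 66 mm diameter, 46 mm high; origin at the underside. A bystander
- screwdriver: loose screwdriver lying down, 190 mm long, black handle, along its own x; origin at the underside. A bystander
- multimeter: loose black multimeter lying face up, 150 x 76 mm, 40 mm high; origin at the underside. A bystander
Mind the look-alikes: they are no part of the job. What is shaped like the small_station but orange is not meant.

How it is judged (in metres and radians):
On the way, in this order (a step that is already met when the one before it is completed fails the run):
1. the small round button is pushed in 7 mm or more (value of joint small_button above 0.007 m and value of joint each of square_button, mushroom_button below 0.003 m), for 0.1 s.
2. the square button is pushed in 7 mm or more (value of joint each of small_button, square_button above 0.007 m and value of joint mushroom_button below 0.003 m), for 0.1 s.
3. the mushroom button is pushed in 7 mm or more (value of joint each of small_button, square_button, mushroom_button above 0.007 m), for 0.1 s.
At the end, for the whole second after the job is handed in: small round, square and mushroom buttons are each 7 mm or more in, the oblong one is less than 3 mm in; all four boxes stand upright (within 0.15 rad), on the bench, at rest and, like the bystanders, within 20 mm of where they were (all of step 3 and value of joint oblong_button below 0.003 m and distance of each of small_station, square_station, mushroom_station, oblong_station, contactor, selector, terminals, reel, screwdriver, multimeter from where it was at the start of the episode below 0.02 m and angle between each of small_station, square_station, mushroom_station, oblong_station's own z axis and vertical below 0.15 rad and height (world z) of each of small_station, square_station, mushroom_station, oblong_station below 0.006 m and linear speed of each of small_station, square_station, mushroom_station, oblong_station below 0.02 m/s); the robot touches nothing.
It fails at once if a button pushed in out of order ((value of joint square_button above 0.003 m and value of joint small_button below 0.0065 m) or (value of joint mushroom_button above 0.003 m and value of joint any of square_button, small_button below 0.0065 m)).
It fails at once if the oblong button pushed in by more than 3 mm (value of joint oblong_button above 0.003 m).
It fails at once if more than 20 N of push on a button or its box (contact force between any of the fingers, the arm and small_station above 20 N or contact force between any of the fingers, the arm and square_station above 20 N or contact force between any of the fingers, the arm and mushroom_station above 20 N or contact force between any of the fingers, the arm and oblong_station above 20 N).
It fails at once if a button box lifted over 6 mm, tipped over 0.15 rad or shifted over 20 mm (height (world z) of any of small_station, square_station, mushroom_station, oblong_station above 0.006 m or angle between any of small_station, square_station, mushroom_station, oblong_station's own z axis and vertical above 0.15 rad or distance of any of small_station, square_station, mushroom_station, oblong_station from where it was at the start of the episode above 0.02 m).
It fails at once if a bystander shifted by more than 20 mm (distance of any of contactor, selector, terminals, reel, screwdriver, multimeter from where it was at the start of the episode above 0.02 m).
It also fails if it takes over 48 s, if anything falls off the work surface, if the arm or the gripper's body presses on something with over 40 N, if the wrist force passes 120 N, or if a joint passes its speed limit or range.

## Working session

There is one attempt and no reset: what is moved stays moved. The work goes in short steps, Python scripts to look and compute and a tool call to move; the robot and the scene stay as the last step left them, time stands still between calls to the robot, and variables do not carry over. Pictures are saved under pics/ and viewed, about 8 in all and at most 12, crops included, and the job is handed in when it is done.

Besides the shell and the picture viewer there is one more tool, called after "Call:" by a JSON object that holds its "fn" and its "kwargs". play_rows: Moves the arm, as the interface text tells. Its arguments: {"type":"object","properties":{"series":{"type":"array","items":{"type":"array"}},"squeeze":{"type":"number"}},"required":["series"]}

```bash
mkdir -p pics
python3 - <<'E'
from cell import manip
import cv2
print(manip.read_state())
for n in("top","scene"):
    cv2.imwrite(f"pics/{n}0.png",manip.camera(n)[:,:,::-1]); print(n,manip.camera_params(n))
E
```

```text
{'clock': 0.0, 'joints': array([ 1.18140177e+00,  3.00456011e-01,  1.52157339e+00, -1.44244331e-05,
        1.32070571e+00, -6.66290074e-02]), 'qd': array([0.00120711, 0.00093264, 0.00121556, 0.00063473, 0.00010297,
       0.000812  ]), 'effort': array([-1.68462971e-03, -5.31800365e+01, -3.52740633e+01,  7.07458332e-02,
        2.43849680e-02,  8.50221397e-06]), 'eef_pos': array([174.37680109, 521.34936969, 204.89786203]), 'eef_rot': array([-1.57193718e+00,  6.21237746e-05, -3.22762008e-01]), 'wrist_force': array([-0.34794923, -0.38958293,  0.47908595]), 'moment': array([-0.02696371,  0.02122457,  0.02151455]), 'finger_gap': 94.16742707361185}
top {'K': array([[421.90961742,   0.        , 323.22001625],
       [  0.        , 421.90961742, 207.36775353],
       [  0.        ,   0.        ,   1.        ]]), 'rvec': array([ 2.09199583, -2.15609661,  0.15762848]), 'tvec': array([  16.4221955 ,  503.44763908, 1262.51204262])}
scene {'K': array([[499.70718278,   0.        , 314.49206823],
       [  0.        , 499.70718278, 198.77024428],
       [  0.        ,   0.        ,   1.        ]]), 'rvec': array([ 0.72054165,  2.58718486, -1.19002187]), 'tvec': array([ 441.34514703, -114.67833769, 1806.17161222])}
```

View pics/top0.png

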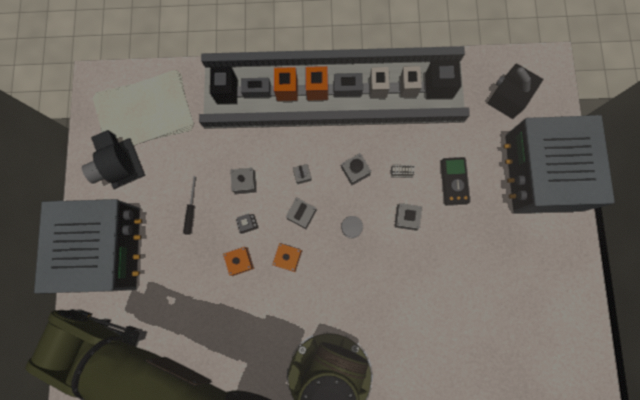

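View pics/scene0.png

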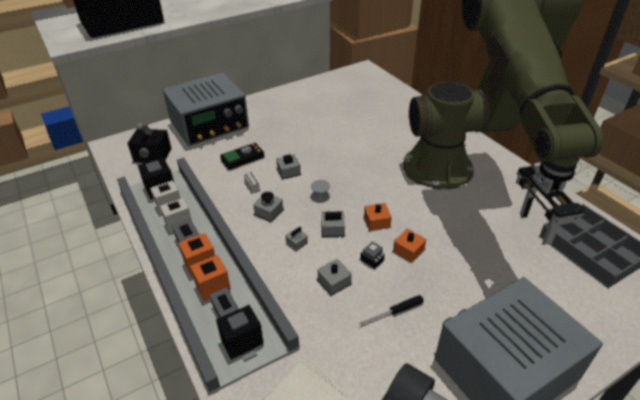

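Top view: small station at about (242,180), mushroom (355,168), square (408,216), oblong (301,212). The orange look-alikes are at (237,261) and (287,257). Next I measure the button centres.

```bash
cat > h.py <<'E'
import numpy as np, cv2
from cell import manip
def ray(n,uv,z):
    p=manip.camera_params(n);R,_=cv2.Rodrigues(p["rvec"]);c=-R.T@p["tvec"]
    d=R.T@np.linalg.inv(p["K"])@np.array([*uv,1.]);return c+d*(z-c[2])/d[2]
def pix(n,P):
    p=manip.camera_params(n);return cv2.projectPoints(np.array([P],float),p["rvec"],p["tvec"],p["K"],None)[0].ravel()
def rel(P):
    "shift in tool axes (m) from TCP to P (mm)"
    s=manip.read_state();from_=s["eef_pos"]
    from scipy.spatial.transform import Rotation as Ro
    return Ro.from_euler('xyz',s["eef_rot"]).inv().apply(np.array(P)-from_)/1000
E
python3 - <<'E'
from h import *
a=cv2.imread("pics/top0.png");g=cv2.cvtColor(a,cv2.COLOR_BGR2GRAY)
tiles=[]
for n,(u,v),z in (("small",(242,180),67),("square",(408,216),67),("mush",(355,167),75),("obl",(301,212),67)):
    w=g[v-9:v+10,u-9:u+10]
    m=(w<70).astype(np.uint8);k,l,st,ce=cv2.connectedComponentsWithStats(m)
    for i in range(1,k):
        if st[i,4]>8:
            c=ce[i]+[u-9,v-9];P=ray("top",c,z);print(n,c.round(1),st[i],P.round(1),"scene pix",pix("scene",P).round(1))
    tiles.append(cv2.resize(a[v-20:v+20,u-20:u+20],(400,300) if 0 else (300,300),interpolation=cv2.INTER_CUBIC))
b=cv2.imread("pics/scene0.png")
cv2.imwrite("pics/c1.png",np.vstack([np.hstack(tiles[:2]),np.hstack(tiles[2:])]))
E
```

```text
small [240.8 178. ] [ 5  4  7  7 39] [599.6 252.2  67. ] scene pix [333.8 265.1]
square [409.6 214.8] [  5   3  12  11 105] [ 468.5 -258.7   67. ] scene pix [287.6 156.9]
mush [356.  165.4] [  4   1  13  14 147] [ 625.3 -103.4   75. ] scene pix [267.2 194.7]
obl [300.  211.3] [  2   0  13  17 103] [489.8  71.6  67. ] scene pix [332.5 213. ]
```

View pics/c1.png

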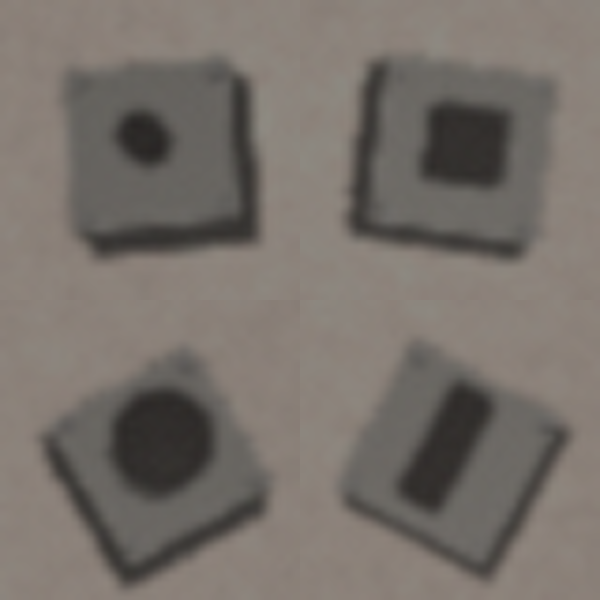

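Run:
```python
from h import *
g={}
for n,uv,z in (("small",(240.8,178),58),("square",(409.6,214.8),58),("mush",(356,165.4),66)):
    P=ray("top",uv,z);print(n,P.round(1))
    P[2]=130;print(rel(P).round(4))
```

```text
small [601.8 254.3  58. ]
[ 0.4901  0.075  -0.1176]
square [ 469.8 -260.3   58. ]
[ 0.5281  0.0756 -0.6475]
mush [ 627.7 -104.    66. ]
[ 0.6283  0.0753 -0.4492]
```

Call:
{"fn": "play_rows", "kwargs": {"series": [[[0.25,0,-0.06],0,1],[[0.49,0,-0.1176],0,1],[[0.49,0,-0.1176],0,1],[[0.49,0,-0.1176],0,1],[[0.49,0,-0.1176],0,1],[[0.49,0,-0.1176],0,1],[[0.49,0,-0.1176],0,1],[[0.49,0,-0.1176],0,1],[[0.49,0,-0.1176],0,1],[[0.49,0,-0.1176],0,1],[[0.49,0,-0.1176],0,1],[[0.49,0,-0.1176],0,1],[[0.49,0,-0.1176],0,1],[[0.49,0.06,-0.1176],0,1],[[0.49,0.095,-0.1176],0,1],[[0.49,0.095,-0.1176],0,1],[[0.49,0.095,-0.1176],0,1]], "squeeze": 5}}

```text
clock: 1.8
eef_pos: [601.4, 255.3, 111.6]
eef_rot: [-1.572, -0.0, -0.322]
wrist_force: [0.2, -0.0, 1.1]
finger_gap: 0.5
```

Run:
```python
from h import *
a=manip.camera("scene")[:,:,::-1];s=manip.read_state();print(s["clock"],s["eef_pos"],s["eef_rot"],s["wrist_force"],s["finger_gap"])
t=pix("scene",s["eef_pos"]);print(t, pix("scene",[601.8,254.3,67]))
u,v=335,250
cv2.imwrite("pics/s1.png",cv2.resize(a[v-50:v+50,u-60:u+60],(720,600),interpolation=cv2.INTER_CUBIC))
```

```text
1.85 [602.22809359 255.36754133 112.97346649] [-1.5698256  -0.00237306 -0.32178289] [0.31269158 0.65975537 0.67552326] 0.5457333343535521
[333.69618022 254.76001473] [333.50274967 265.90396955]
```

View pics/s1.png

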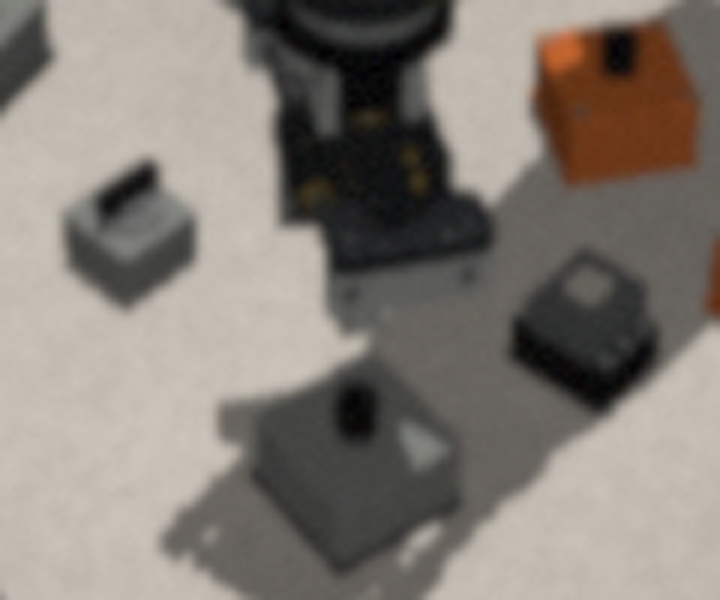

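The crop shows the small button at crop (355,405), with the gripper above it, but the fingertip is hard to make out. I'll look again with projected marks.

Run:
```python
from h import *
from scipy.spatial.transform import Rotation as Ro
s=manip.read_state();R=Ro.from_euler('xyz',s["eef_rot"]).as_matrix();p=s["eef_pos"]
out=[]
for n,(u,v) in (("scene",(335,235)),("top",(240,180))):
    a=manip.camera(n)[:,:,::-1]
    f=8; w,h=25 if 0 else 50,37
    if n=="top":u,v=pix(n,p).astype(int)
    c=cv2.resize(a[v-h:v+h,u-w:u+w],None,fx=f,fy=f,interpolation=cv2.INTER_CUBIC)
    def q(P): return tuple(int(x) for x in (pix(n,P)-[u-w,v-h]+.5)*f)
    for P,col in ((p,(0,0,255)),(p-R[:,1]*97,(0,255,0)),(p+R[:,2]*40,(255,0,0)),(np.array([601.8,254.3,67]),(0,255,255))): cv2.circle(c,q(P),4,col,2)
    out.append(c[:,150:650] if 0 else c)
cv2.imwrite("pics/s2.png",out[0]);cv2.imwrite("pics/t2.png",out[1])
```

```text
(no output)
```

View pics/s2.png

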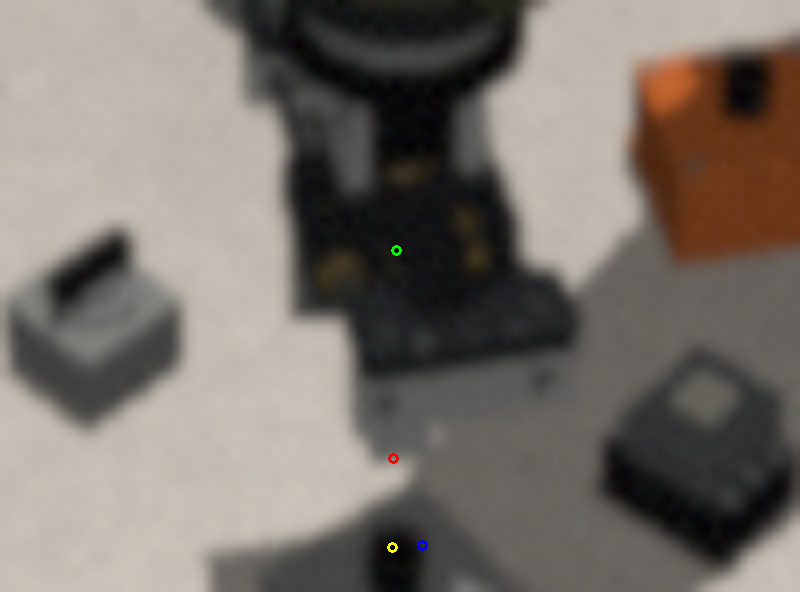

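The fingertip (393,458) sits over the black button (392,547), so they line up. I'll press gently.

Call:
{"fn": "play_rows", "kwargs": {"series": [[[0,0.02,0],0,1],[[0,0.035,0],0,1],[[0,0.042,0],0,1],[[0,0.046,0],0,1],[[0,0.05,0],0,1],[[0,0.053,0],0,1],[[0,0.055,0],0,1],[[0,0.057,0],0,1],[[0,0.057,0],0,1],[[0,0.057,0],0,1]]}}

```text
clock: 2.95
eef_pos: [602.9, 255.2, 56.4]
eef_rot: [-1.569, -0.004, -0.322]
wrist_force: [-0.9, 0.4, 3.3]
finger_gap: 0.4
```

Run:
```python
from h import *
s=manip.read_state();print(s["clock"],s["eef_pos"],s["eef_rot"],s["wrist_force"],s["moment"])
```

```text
2.95 [602.94228566 255.2063137   56.3885403 ] [-1.56889783 -0.00355116 -0.32227228] [-0.94116778  0.39198835  3.26308857] [-0.07898898  0.19279878  0.00873904]
```

Call:
{"fn": "play_rows", "kwargs": {"series": [[[0,0.001,0],0,1],[[0,0.002,0],0,1],[[0,0.0025,0],0,1],[[0,0.0025,0],0,1],[[0,0.0025,0],0,1]]}}

```text
clock: 3.45
eef_pos: [603.0, 255.2, 54.2]
eef_rot: [-1.569, -0.004, -0.322]
wrist_force: [-2.4, -2.0, 6.5]
finger_gap: 0.4
```

Call:
{"fn": "play_rows", "kwargs": {"series": [[[0,0.0008,0],0,1],[[0,0.0012,0],0,1],[[0,0.0012,0],0,1],[[0,0.0012,0],0,1]]}}

```text
clock: 3.85
eef_pos: [603.1, 255.2, 53.4]
eef_rot: [-1.569, -0.004, -0.322]
wrist_force: [-4.1, -2.4, 7.4]
finger_gap: 0.6
```

Call:
{"fn": "play_rows", "kwargs": {"series": [[[0,-0.005,0],0,1],[[0,-0.025,0],0,1],[[0,-0.07,0],0,1],[[0,-0.09,0],0,1],[[0,-0.09,0],0,1],[[0,-0.09,0],0,1]]}}

```text
clock: 4.45
eef_pos: [602.5, 255.1, 142.6]
eef_rot: [-1.569, -0.004, -0.322]
wrist_force: [-1.0, 0.5, -0.8]
finger_gap: 0.7
```

Run:
```python
from h import *
s=manip.read_state();print(s["clock"],s["eef_pos"],s["eef_rot"],s["wrist_force"])
print(rel([469.8,-260.3,113]))
a=manip.camera("top")[:,:,::-1];cv2.imwrite("pics/t3.png",a)
b=manip.camera("scene")[:,:,::-1];cv2.imwrite("pics/s3.png",cv2.resize(b[220:320,275:395],(720,600),interpolation=cv2.INTER_CUBIC))
```

```text
4.45 [602.47484641 255.07472135 142.64992926] [-1.56901748 -0.00358057 -0.32222997] [-0.96951369  0.53983542 -0.75170386]
[ 0.03725749  0.02883915 -0.53091715]
```

View pics/s3.png

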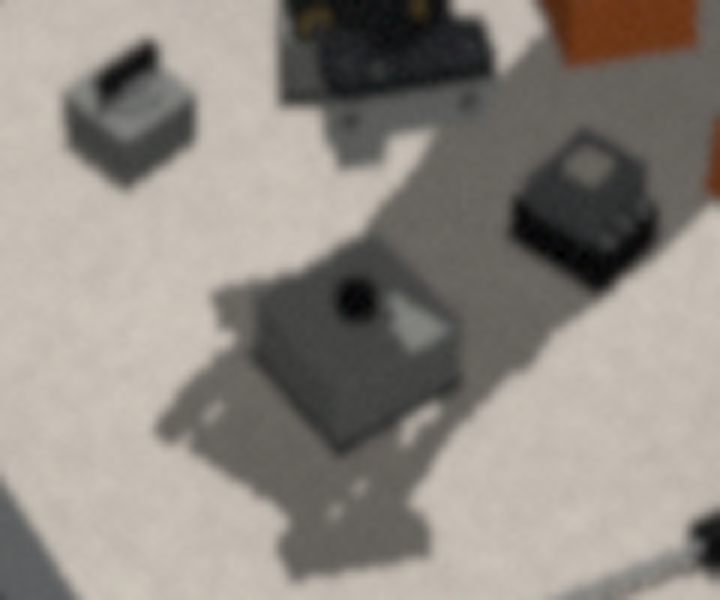

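The small button at (355,300) is clearly down and its box hasn't moved. On to the square one.

Call:
{"fn": "play_rows", "kwargs": {"series": [[[0.018,0,-0.26],0,1],[[0.037,0,-0.531],0,1],[[0.037,0,-0.531],0,1],[[0.037,0,-0.531],0,1],[[0.037,0,-0.531],0,1],[[0.037,0,-0.531],0,1],[[0.037,0,-0.531],0,1],[[0.037,0,-0.531],0,1],[[0.037,0,-0.531],0,1],[[0.037,0,-0.531],0,1],[[0.037,0,-0.531],0,1],[[0.037,0,-0.531],0,1],[[0.037,0,-0.531],0,1],[[0.037,0,-0.531],0,1],[[0.037,0.03,-0.531],0,1],[[0.037,0.03,-0.531],0,1],[[0.037,0.03,-0.531],0,1]]}}

```text
clock: 6.25
eef_pos: [469.3, -259.6, 111.5]
eef_rot: [-1.57, -0.001, -0.321]
wrist_force: [0.2, -0.1, 0.1]
finger_gap: 0.4
```

Run:
```python
from h import *
s=manip.read_state();print(s["clock"],s["eef_pos"],s["eef_rot"],s["wrist_force"]);p=s["eef_pos"]
print(rel([469.8,-260.3,53.5]))
f=7;b=cv2.resize(manip.camera("scene")[90:175,235:340,::-1],None,fx=f,fy=f,interpolation=cv2.INTER_CUBIC)
for P,c in((p,(0,0,255)),([469.8,-260.3,67],(0,255,255))):
    cv2.circle(b,tuple(int(x) for x in (pix("scene",P)-[235,90]+.5)*f),4,c,2)
cv2.imwrite("pics/s4.png",b)
```

```text
6.25 [ 469.28351471 -259.59875884  111.54008983] [-1.57000976e+00 -9.76578972e-04 -3.20935369e-01] [ 0.23188198 -0.14185973  0.07094183]
[ 0.00065464  0.05804034 -0.00054816]
```

View pics/s4.png

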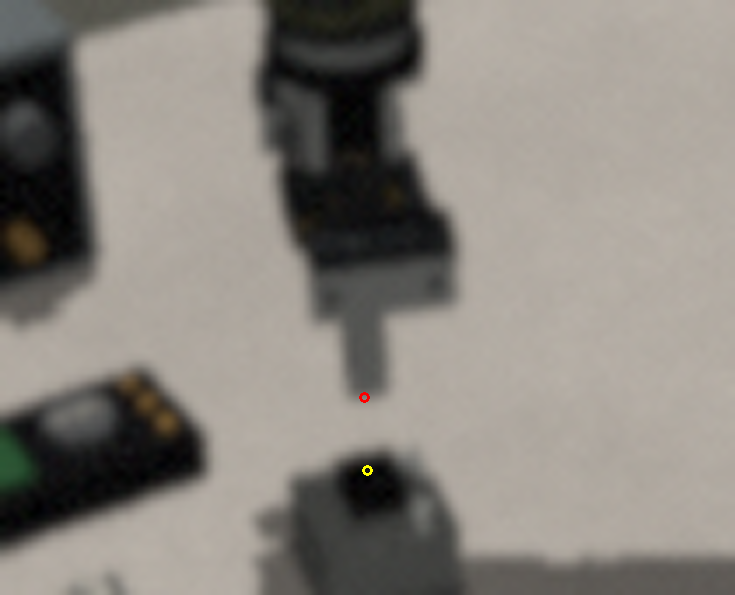

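The fingertip (365,397) is above the square button's top face (370,470).

Call:
{"fn": "play_rows", "kwargs": {"series": [[[0,0.02,0],0,1],[[0,0.035,0],0,1],[[0,0.042,0],0,1],[[0,0.046,0],0,1],[[0,0.05,0],0,1],[[0,0.053,0],0,1],[[0,0.055,0],0,1],[[0,0.057,0],0,1],[[0,0.057,0],0,1],[[0,0.057,0],0,1]]}}

```text
clock: 7.3
eef_pos: [469.9, -260.1, 55.5]
eef_rot: [-1.57, -0.003, -0.321]
wrist_force: [0.4, 1.9, 3.0]
finger_gap: 0.6
```

Call:
{"fn": "play_rows", "kwargs": {"series": [[[0,0.001,0],0,1],[[0,0.002,0],0,1],[[0,0.002,0],0,1],[[0,0.002,0],0,1]]}}

```text
clock: 7.7
eef_pos: [470.0, -260.1, 53.7]
eef_rot: [-1.57, -0.003, -0.321]
wrist_force: [-0.8, 2.8, 6.8]
finger_gap: 0.2
```

Call:
{"fn": "play_rows", "kwargs": {"series": [[[0,0.001,0],0,1],[[0,0.001,0],0,1],[[0,0.001,0],0,1]]}}

```text
clock: 8.0
eef_pos: [470.0, -260.1, 53.0]
eef_rot: [-1.57, -0.003, -0.321]
wrist_force: [-1.9, 3.3, 7.8]
finger_gap: 0.6
```

Call:
{"fn": "play_rows", "kwargs": {"series": [[[0,-0.005,0],0,1],[[0,-0.025,0],0,1],[[0,-0.07,0],0,1],[[0,-0.09,0],0,1],[[0,-0.09,0],0,1],[[0,-0.09,0],0,1]]}}

```text
clock: 8.6
eef_pos: [469.4, -260.0, 142.3]
eef_rot: [-1.57, -0.003, -0.321]
wrist_force: [0.1, -0.3, 0.5]
finger_gap: 0.8
```

Run:
```python
from h import *
s=manip.read_state();print(s["clock"],s["eef_pos"],s["eef_rot"],s["wrist_force"])
print(rel([627.7,-104,120]))
```

```text
8.6 [ 469.43976063 -259.97141884  142.32745013] [-1.57047912 -0.00273812 -0.32128353] [ 0.14175971 -0.26971261  0.46759112]
[0.10084731 0.02266646 0.19795948]
```

Call:
{"fn": "play_rows", "kwargs": {"series": [[[0.05,0,0.1],0,1],[[0.101,0,0.198],0,1],[[0.101,0,0.198],0,1],[[0.101,0,0.198],0,1],[[0.101,0,0.198],0,1],[[0.101,0,0.198],0,1],[[0.101,0,0.198],0,1],[[0.101,0.023,0.198],0,1],[[0.101,0.023,0.198],0,1],[[0.101,0.023,0.198],0,1]]}}

```text
clock: 9.6
eef_pos: [627.1, -105.0, 119.5]
eef_rot: [-1.571, -0.001, -0.323]
wrist_force: [-0.8, 0.0, 0.2]
finger_gap: 0.5
```

Run:
```python
from h import *
s=manip.read_state();print(s["clock"],s["eef_pos"],s["eef_rot"],s["wrist_force"]);p=s["eef_pos"]
print(rel([627.7,-104,61.5]))
f=6;b=cv2.resize(manip.camera("scene")[130:225,220:340,::-1],None,fx=f,fy=f,interpolation=cv2.INTER_CUBIC)
for P,c in((p,(0,0,255)),([627.7,-104,75],(0,255,255))):
    cv2.circle(b,tuple(int(x) for x in (pix("scene",P)-[220,130]+.5)*f),4,c,2)
cv2.imwrite("pics/s5.png",b)
```

```text
9.6 [ 627.09582479 -104.97976057  119.52646742] [-1.57071702e+00 -1.47079588e-03 -3.22562884e-01] [-0.78183042  0.0218833   0.23380254]
[0.00017709 0.05802688 0.00111615]
```

View pics/s5.png

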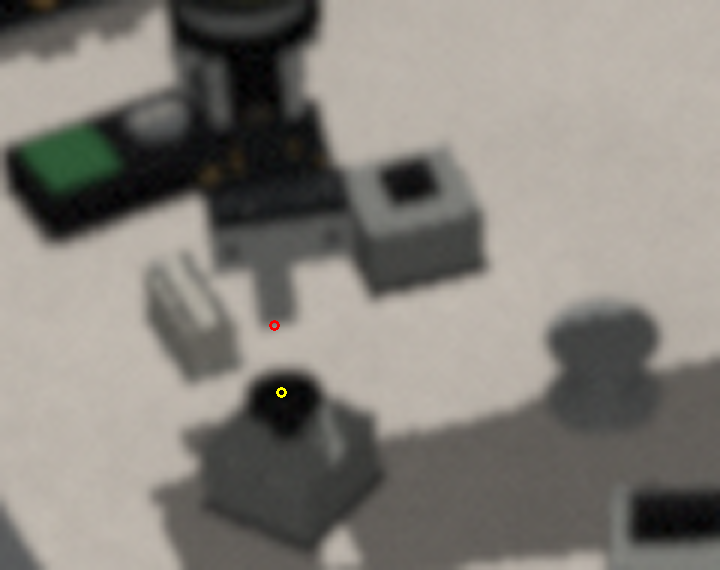

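The square button at (410,182) is down, and the fingertip is above the mushroom head (283,392).

Call:
{"fn": "play_rows", "kwargs": {"series": [[[0,0.02,0.001],0,1],[[0,0.035,0.001],0,1],[[0,0.042,0.001],0,1],[[0,0.046,0.001],0,1],[[0,0.05,0.001],0,1],[[0,0.053,0.001],0,1],[[0,0.055,0.001],0,1],[[0,0.057,0.001],0,1],[[0,0.057,0.001],0,1],[[0,0.057,0.001],0,1]]}}

```text
clock: 10.65
eef_pos: [628.2, -104.0, 63.5]
eef_rot: [-1.571, -0.003, -0.322]
wrist_force: [-2.2, -0.5, 3.9]
finger_gap: 0.5
```

Call:
{"fn": "play_rows", "kwargs": {"series": [[[0,0.001,0],0,1],[[0,0.002,0],0,1],[[0,0.002,0],0,1],[[0,0.002,0],0,1]]}}

```text
clock: 11.05
eef_pos: [628.2, -104.1, 61.9]
eef_rot: [-1.571, -0.004, -0.322]
wrist_force: [-4.1, 0.0, 6.1]
finger_gap: 0.5
```

Call:
{"fn": "play_rows", "kwargs": {"series": [[[0,0.001,0],0,1],[[0,0.0015,0],0,1],[[0,0.0015,0],0,1]]}}

```text
clock: 11.35
eef_pos: [628.3, -104.0, 60.8]
eef_rot: [-1.571, -0.004, -0.322]
wrist_force: [-4.8, -1.2, 9.1]
finger_gap: 0.5
```

Call:
{"fn": "play_rows", "kwargs": {"series": [[[0,-0.005,0],0,1],[[0,-0.025,0],0,1],[[0,-0.07,0],0,1],[[0,-0.12,0],0,1],[[0,-0.12,0],0,1],[[0,-0.12,0],0,1],[[0,-0.12,0],0,1]]}}

```text
clock: 12.05
eef_pos: [627.4, -103.8, 179.1]
eef_rot: [-1.571, -0.002, -0.322]
wrist_force: [0.4, -0.2, -0.5]
finger_gap: 0.8
```

Run:
```python
from h import *
s=manip.read_state();print(s["clock"],s["eef_pos"],s["wrist_force"])
b=manip.camera("scene")[110:305,230:440,::-1];cv2.imwrite("pics/s6.png",cv2.resize(b,None,fx=3,fy=3,interpolation=cv2.INTER_CUBIC))
```

```text
12.05 [ 627.36975313 -103.75132084  179.13684783] [ 0.42969331 -0.20204015 -0.52451626]
```

View pics/s6.png

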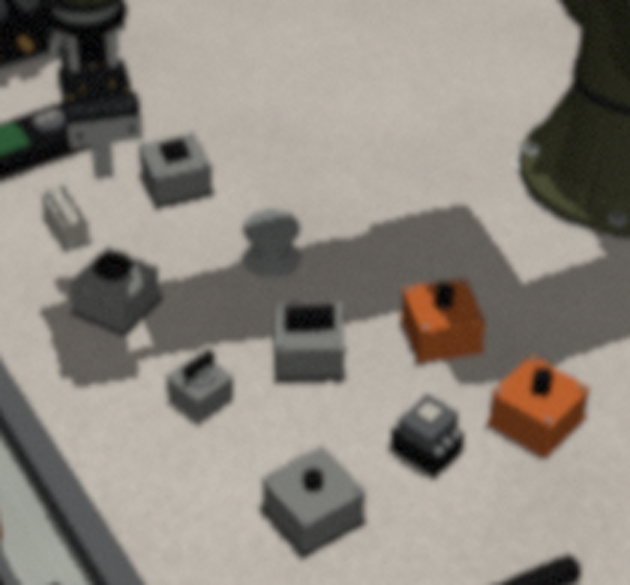

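All three buttons are down: small (313,480), square (175,150) and mushroom (113,265). The oblong one is untouched and the boxes are in place. Handing in.

```bash
python3 -c "
from cell import manip
print(manip.sign_off())"
```

```text
the job is handed in; nothing more can be done
None
```

I pressed the small round button, then the square one, then the mushroom stop with the shut fingertips, and handed the job in at about 12 s.

- **Force and depth:** Each press ended at 7 to 9 N with the fingertip about 5 mm below the button's fully-in height. The force rose at about the cap spring's rate, which means each button had reached its stop.
- **Final picture:** All three buttons are visibly down and the oblong one is still out. The boxes and the other things that it shows look unmoved, and the arm is clear of everything at 179 mm.
- **Not measured:** I couldn't read the button travel directly, and I judged the box positions by eye. During the presses there was a sideways force of up to about 5 N, but no box visibly shifted.

No check failed or disagreed.

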